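# Stand a press punch up by way of the angled block

### The arm

A 6-joint arm with a two-finger parallel gripper is mounted at the origin on a cart in front of the work surface, level with it; the furniture and walls round the work are solid. World frame = base frame: x ahead of the robot, y to its left, z up, the work surface at z = 0. Lengths are in mm, angles in degrees, forces in N, time in s.
With the tool pointing down it reaches from about 225 to 875 mm from the base axis. Payload 3.4 kg.
Tool frame: the origin (TCP) lies on the mounting face of the last link; the fingertips stand 173 mm ahead of it and the grasp point (between the pads) lies 155 mm ahead of it; z points along the fingers, y is the direction in which the jaws open and shut (so a half turn about z gives the same grasp; the last joint's range is limited). The gripper opens to 85 mm and grips with 20 to 120 N. Pads are 22 mm wide; open, the fingers measure 114 mm over their backs; the gripper's body (76 mm by 85 mm) begins 54 mm behind the grasp point. The pads swing forward as they close: fully open they stand 13 mm farther back than shut.
Start: joints at [-72.479, 15.808, 86.224, -0, 77.962, -6.933], TCP at [238.025, -523.439, 404.728] pointing down, gripper open.
Joint ranges: [-165.64, 165.64], [-43.16, 119.46], [12.63, 154.43], [-67.54, 247.53], [6.08, 155.33], [-154.97, 154.97]. Speed limits (degrees/s): [147.25, 147.25, 180, 180, 180, 180].

### API

Orientations are given as [roll, pitch, yaw] about the fixed x, y, z axes, in that order (R = Rz(yaw) Ry(pitch) Rx(roll)).
In Python, from bench import arm, vision gives the robot as it stands.
- The arm moves only by the shell command python3 -m pendant 'ROWS'. ROWS is JSON, a list of rows, each an object with "fingers": the closure, from -1 (fully open) to 1 (shut); "slide": the shift along the world's x, y, z in mm, a list of three; "turn": the turn about the world's z in degrees. In form: [{"fingers": fingers, "slide": [x, y, z], "turn": turn}, ...]. A call has 1 to 8 rows; each row shifts and turns the commanded pose from where the row before left it; what a row does not reach is not made up. A row lasts 1/10 s, in which the tool goes at most 50 mm and 8.59 degrees, less where a joint would pass 70% of its speed; a pose out of reach is approached as far as the arm can. A call with a gripper value outside its range is refused whole. The fingers move at their own pace and stop on an object; the grip force is fixed at half the most. Time passes only in rows, so rows that do not move let the fingers close. It gives the time, the measured TCP pose, the force and the opening at its end, in the units of the state.
- arm.state(): the state, without advancing time (a new reading comes with each control period).
- vision.camera(name): name is "scene" or "top" or "wrist"; returns a dict with "img" (420x560x3 uint8, red, green, blue), "fx", "fy", "cx", "cy" (pixels), "D" ([k1, k2, p1, p2, k3] as OpenCV has them; the pictures are not rectified), "xyz" and "orientation" of the camera in the world. Camera axes: x right, y up, looking along -z (the intrinsics and any distortion apply to the point x, -y, -z); pixel columns grow to the right and rows downward; lengths in mm; the calibration is good to about 2 mm. A picture is of the moment at which its call begins. There is no depth.
- arm.hand_in(): hands the job in, once; it reports no verdict.
Trained networks look in a picture, given as the dict that the camera call returned (one of the last four; its "shot" number tells which), for a name from the list of things; names that differ only in an ending like _2 or _b are one class to them, and where a whole thing is asked for, a point or a joint stands for the part that bears it (a point fixed in the world has none). Each returns a list of dicts, best first, with "conf" (0 to 1); they miss things now and then, are a little off and sometimes report something else, mostly with a low value. They report only what shows in the picture. A call takes as long as a camera call.
- vision.recognise(target, picture): "box" ([left, top, right, bottom] in pixels, round what is visible of it).
- vision.tip_of(target, picture): "position" ([column, row] in pixels: a listed point, or the origin of a listed thing).
The state is a dict: "t": time; "joints": joint angles; "joint_vel": joint speeds; "joint_torque": joint torques, N m; "tool_pos": TCP position; "ee_rot": TCP orientation; "ft_force": force on the tool from outside, world axes, zero at the start; "ft_torque": the same for the moment, N m; "opening": finger opening in mm.
Only numpy, scipy, OpenCV 4.12 (cv2) and the standard library are available. Lean on these libraries where they do the work, as an engineer would, in place of code of your own. Each camera call takes 0.05 s, during which the arm holds its last target. There are 200 camera calls.

### The job

The press punch lies flat on the low assembly platform. Lay it on the angled block with its flat foot down against the ledge and its brass nose pointing up the slope, and let go of it there; then take it again from a new side and stand it upright, brass nose up, inside the yellow ring on the round setting plate. Leave the glue bottle, the tape roll and the screwdriver where they are.

Things in the scene. Friction and masses are not known exactly. Their poses are not given: they have to be found in the camera images.
- punch_center (a point): Centre of the loose press punch: square steel bar 26 x 26 x 80 mm with a round brass nose 22 mm across, 24 mm long; 104 mm in all, 0.11 to 0.23 kg. Own x runs from the flat foot (x = -52 mm, red band) to the nose tip (x = +52); the bar ends at x = +28. Own y and z: flat sides 13 mm away. It starts lying flat on the platform (top at z = 110 mm), own z up, nose roughly away from the robot.
- block: Fixed angled grey block on the platform, base plate 120 x 70 x 8 mm; origin under the base's centre, x (level) points up the slope, roughly away from the robot, z up. A ramp 22 mm wide (narrower than the punch: fingers may straddle it) rises at 45 degrees from x = -35, z = 20 to x = 18, z = 73 mm. A punch resting home on it has its centre at x = -7, y = 0, z = 66 mm and stays when let go.
- block_ledge (a point): Where the ramp meets the ledge at its low end, mid-width (x = -35, z = 20 mm in the block's frame; same axes). The aluminium ledge is square to the slope, 18 mm high, 46 mm wide. Two side cheeks, 34 mm apart inside and 46 mm outside, 16 mm above the slope, reach 24 mm up it from the ledge and flank the punch's foot.
- plate_top (a point): Centre of the top face of the fixed round setting plate, dark steel, 110 mm across and 8 mm high, standing on the platform, top at z = 118 mm. The blue-matted platform (300 x 690 mm) carries all the work at z = 110 mm. A yellow ring, 80 mm across inside, 5 mm wide, is painted round this centre.
- glue_bottle: White adhesive bottle with yellow label, 35 mm across, 98 mm high, loose bystander; origin under its centre.
- tape_roll: Small black tape roll lying flat, 56 mm across, 19 mm high, loose bystander; origin under its centre.
- driver: Small screwdriver with blue handle, 148 x 13 x 13 mm, loose bystander; origin under its middle.

How it is judged:
By the outcome, as a careful person would: the job done as asked, in the order asked, and still so for the second after the job is handed in, with the robot touching nothing.
It also fails if it takes over 56 s, if anything falls off the work surface, if the arm or the gripper's body presses on something with over 40 N, if the wrist force passes 120 N, or if a joint passes its speed limit or range.

## Working session

There is one attempt and no reset: what is moved stays moved. The work goes in short steps, Python scripts to look and compute and a shell command to move; the robot and the scene stay as the last step left them, time stands still between calls to the robot, and variables do not carry over. Pictures are saved under pics/ and viewed, about 8 in all and at most 12, crops included, and the job is handed in when it is done.

```bash
mkdir -p pics; cat > h.py <<'E'
import numpy as np, cv2
from scipy.spatial.transform import Rotation as R
from bench import arm, vision
def K(p): return np.array([[p['fx'],0,p['cx']],[0,p['fy'],p['cy']],[0,0,1.]])
def rot(p):
    o=np.array(p['orientation'],float)
    return o if o.shape==(3,3) else R.from_euler('xyz',o,degrees=True).as_matrix()
def ray(p,uv):
    q=cv2.undistortPoints(np.array([[uv]],float),K(p),np.array(p['D'],float))[0,0]
    return np.array(p['xyz'],float), rot(p)@np.array([q[0],-q[1],-1.])
def onz(p,uv,z):
    o,d=ray(p,uv); return o+d*(z-o[2])/d[2]
def proj(p,X):
    c=(np.atleast_2d(X)-np.array(p['xyz']))@rot(p); c=c*[1,-1,-1]
    return cv2.projectPoints(c.reshape(-1,1,3),np.zeros(3),np.zeros(3),K(p),np.array(p['D'],float))[0][:,0]
def tri(obs):
    A=np.zeros((3,3));b=np.zeros(3)
    for p,uv in obs:
        o,d=ray(p,uv); d=d/np.linalg.norm(d); M=np.eye(3)-np.outer(d,d); A+=M;b+=M@o
    return np.linalg.solve(A,b)
def save(p,n,box=None,s=1):
    i=p['img'][:,:,::-1]
    if box: i=i[box[1]:box[3],box[0]:box[2]]
    cv2.imwrite('pics/'+n,cv2.resize(i,None,fx=s,fy=s,interpolation=cv2.INTER_CUBIC))
E
python3 - <<'E'
from h import *
ps={n:vision.camera(n) for n in('scene','top')}
for n,p in ps.items():
    save(p,n+'0.png',s=1.4); print(n,p['xyz'],p['orientation'],p['fx'])
zs=dict(punch_center=123,block=110,block_ledge=130,plate_top=118,glue_bottle=110,tape_roll=110,driver=110)
for t,z in zs.items():
    obs=[]
    for n,p in ps.items():
        r=vision.tip_of(t,p)
        for q in r[:2]: print(t,n,np.round(q['position'],1),round(q['conf'],2),np.round(onz(p,q['position'],z),1))
        if r: obs.append((p,r[0]['position']))
    if len(obs)==2: print('   tri',np.round(tri(obs),1))
print(arm.state())
E
```

```text
scene [ -91.44297184 -527.09645427  563.98834417] [ 63.02485075   0.89974675 -51.77650844] 517.3721639054712
top [ 308.46270529   16.66432434 1186.67979625] [ 13.97742038   0.37494851 -99.52458831] 533.5896086966853
punch_center scene [192.  192.2] 0.58 [526.6 190.2 123. ]
punch_center top [182.4 246.6] 0.79 [528.  189.7 123. ]
   tri [527.5 190.2 122.8]
block scene [250.7 222.6] 0.88 [519.3  29.8 110. ]
block scene [367.  271.7] 0.42 [ 508.1 -217.   110. ]
block top [261.8 242.2] 0.59 [512.8  29.1 110. ]
   tri [513.9  27.6 112.6]
block_ledge scene [237.7 221. ] 0.72 [483.2  27.3 130. ]
block_ledge top [261.5 254.1] 0.91 [485.2  33.3 130. ]
   tri [486.7  32.5 126.5]
plate_top scene [367.6 268.5] 0.87 [ 505.6 -218.9  118. ]
plate_top top [385.3 228.4] 0.76 [ 497.1 -225.4  118. ]
   tri [ 495.9 -223.8  125.2]
glue_bottle scene [310.5 207.2] 0.58 [634.  -22.3 110. ]
glue_bottle top [281.2 184.6] 0.55 [627.5 -30.5 110. ]
glue_bottle top [215.  196.7] 0.27 [624.8 110.8 110. ]
   tri [625.1 -29.5 116.1]
tape_roll scene [252.8 191.6] 0.52 [621.  112.7 110. ]
tape_roll top [213.1 196.8] 0.
[... 200 characters left out ...]
7  110. ]
   tri [ 642.6 -169.3  108.9]
{'t': 0.8, 'joints': array([-7.24775656e+01,  1.58060035e+01,  8.62237613e+01, -9.02122058e-04,
        7.79602532e+01, -6.93363505e+00]), 'joint_vel': array([-0.00785575, -0.01288888, -0.00744075, -0.02516029, -0.00460135,
       -0.02836572]), 'joint_torque': array([ 2.62101948e-04, -4.16586614e+01, -2.46090227e+01, -3.88493108e-04,
        1.04497244e-04,  3.30310030e-06]), 'tool_pos': array([ 238.03765603, -523.43516743,  404.75154241]), 'ee_rot': array([1.79990197e+02, 2.08088431e-03, 2.44562574e+01]), 'ft_force': array([0.33452567, 0.2086933 , 0.05401819]), 'ft_torque': array([-0.01314   ,  0.01341023,  0.04758649]), 'opening': 85.40513959442684}
```

View pics/top0.png

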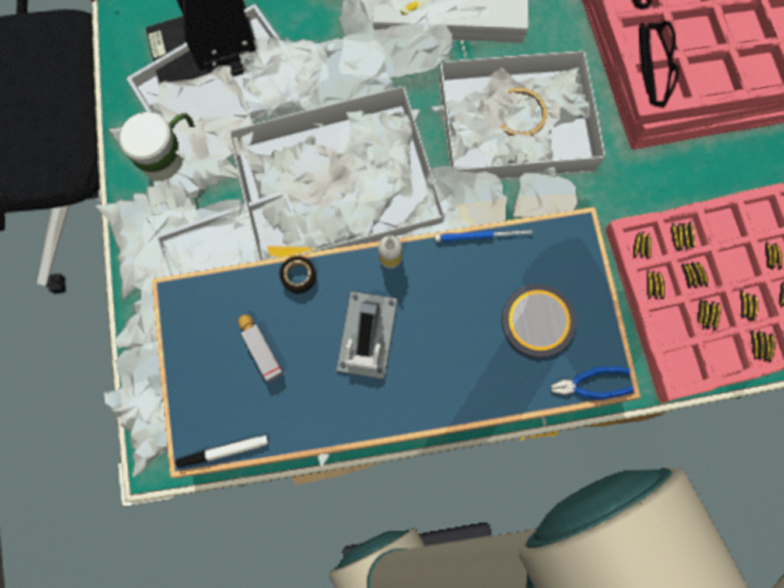

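View pics/scene0.png

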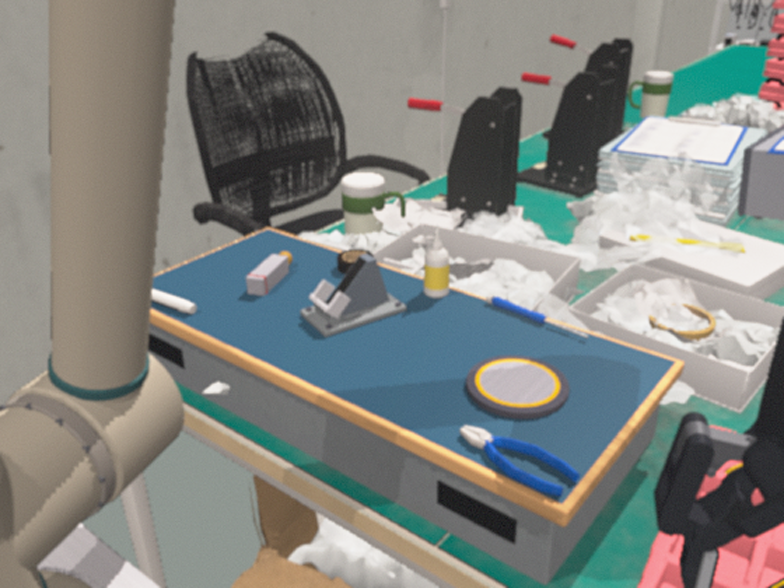

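```bash
python3 - <<'E'
from h import *
p=vision.camera('top')
f=lambda u,z: onz(p,np.array(u)/1.4,z)
c=[f(u,118) for u in((350,292),(397,297),(384,378),(337,373))]
print(np.round(c,1),np.mean(c,0)); 
a=(c[0]+c[1]-c[2]-c[3])/2; print('len',np.linalg.norm(a),'w',np.linalg.norm((c[0]+c[3]-c[1]-c[2])/2),'yaw',np.degrees(np.arctan2(a[1],a[0])))
b=(c[0]+c[3]-c[1]-c[2])/2; print('yaw from width',np.degrees(np.arctan2(-b[0],b[1])))
n=f((245,317),123);e=f((273,378),123);d=n-e;print('punch',n,e,np.linalg.norm(d),'yaw',np.degrees(np.arctan2(d[1],d[0])),(n+e)/2)
print('plate',f((539.5,320.5),118))
save(p,'crop1.png',(150,170,300,290),5)
E
```

```text
[[585.   42.  118. ]
 [565.9 -25.1 118. ]
 [451.   13.2 118. ]
 [469.3  78.8 118. ]] [517.80685307  27.21573861 118.        ]
len 121.31961136381696 w 68.94624122795335 yaw -18.048154071689304
yaw from width -15.735976094680728
punch [572.16857044 199.64913933 123.        ] [476.42948427 170.47729038 123.        ] 100.08481099712186 yaw 16.946060542724666 [524.29902735 185.06321485 123.        ]
plate [ 496.02760898 -225.2920187   118.        ]
```

View pics/crop1.png

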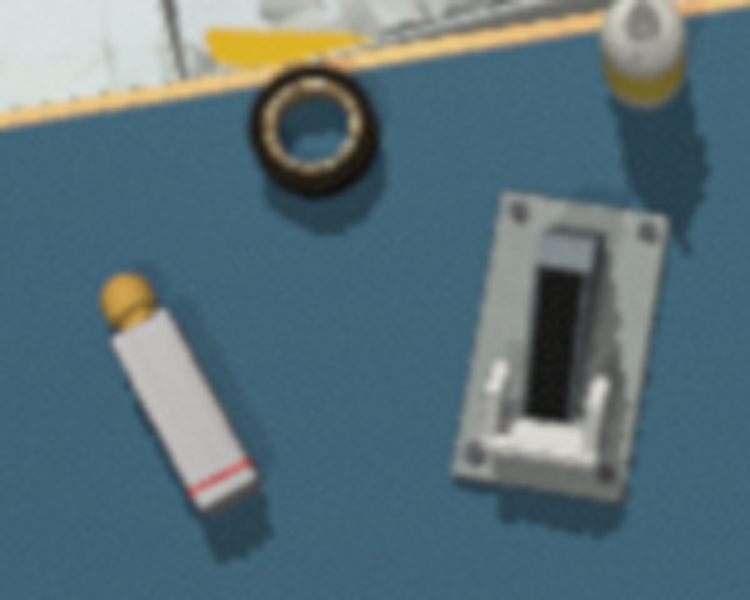

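```bash
python3 - <<'E'
from h import *
p=vision.camera('top')
f=lambda u,z: onz(p,np.array(u)/5+[150,170],z)
c=[f(u,118) for u in((503,190),(668,215),(620,500),(452,475))]
print(np.round(c,1),np.mean(c,0)) 
a=(c[0]+c[1]-c[2]-c[3])/2; print('len',np.linalg.norm(a),'yaw',np.degrees(np.arctan2(a[1],a[0])))
b=(c[0]+c[3]-c[1]-c[2])/2; print('w',np.linalg.norm(b),'yaw from width',np.degrees(np.arctan2(-b[0],b[1])))
q=[f(u,136) for u in((112,342),(165,308),(258,477),(201,510))]
d=(q[0]+q[1]-q[2]-q[3])/2; w=(q[0]+q[3]-q[1]-q[2])/2
foot=(q[2]+q[3])/2
print('bar',np.linalg.norm(d),np.linalg.norm(w),'yaw',np.degrees(np.arctan2(d[1],d[0])),np.degrees(np.arctan2(-w[0],w[1])),'centre',foot+d/np.linalg.norm(d)*52, np.mean(q,0)+12*d/np.linalg.norm(d))
E
```

```text
[[586.   40.6 118. ]
 [564.1 -24.9 118. ]
 [451.1  13.8 118. ]
 [472.3  79.  118. ]] [518.37246445  27.11461028 118.        ]
len 119.78517229802026 yaw -18.77271189095916
w 68.80588393011288 yaw from width -18.240801822042236
bar 78.79135936711849 25.609708715861018 yaw 20.520308547480496 22.65109441350924 centre [525.36290219 184.70068766 136.        ] [524.79692721 184.4888496  136.        ]
```

```bash
python3 -m pendant '[{"fingers":-1,"slide":[18,44,0],"turn":-0.5},{"fingers":-1,"slide":[18,44,0],"turn":-0.5},{"fingers":-1,"slide":[18,44,0],"turn":-0.5},{"fingers":-1,"slide":[18,44,0],"turn":-0.5},{"fingers":-1,"slide":[18,44,0],"turn":-0.5},{"fingers":-1,"slide":[18,44,0],"turn":-0.5},{"fingers":-1,"slide":[18,44,0],"turn":-0.5},{"fingers":-1,"slide":[18,44,0],"turn":0}]'; python3 -m pendant '[{"fingers":-1,"slide":[18,44,0],"turn":0},{"fingers":-1,"slide":[18,44,0],"turn":0},{"fingers":-1,"slide":[18,44,0],"turn":0},{"fingers":-1,"slide":[18,44,0],"turn":0},{"fingers":-1,"slide":[18,44,0],"turn":0},{"fingers":-1,"slide":[18,44,0],"turn":0},{"fingers":-1,"slide":[18,44,0],"turn":0},{"fingers":-1,"slide":[0,0,0],"turn":0}]'
python3 - <<'E'
from h import *
p=vision.camera('wrist'); save(p,'w1.png',s=1.4); print(p['xyz'],p['orientation'])
for q in vision.tip_of('punch_center',p)[:2]: print(q,onz(p,q['position'],123))
s=arm.state(); print(s['tool_pos'],s['ee_rot'],s['ft_force'])
E
```

```text
t: 1.7
tool_pos: [382.3, -169.6, 405.1]
ee_rot: [179.9, -0.0, 20.9]
ft_force: [1.3, -0.5, -0.2]
opening: 85.3
t: 2.5
tool_pos: [509.7, 141.2, 404.5]
ee_rot: [-179.9, -0.2, 21.3]
ft_force: [-0.7, -1.1, -0.4]
opening: 85.5
[571.86677843 165.04713527 372.0137794 ] [-14.89233605   0.12830665 -68.70132132]
{'position': [234.0, 177.1], 'conf': 0.69} [526.44667783 188.61979436 123.        ]
[508.03330324 137.43969563 404.36636871] [1.79972520e+02 6.74509056e-02 2.11031068e+01] [-0.31177676  0.21635334  0.51514472]
```

View pics/w1.png

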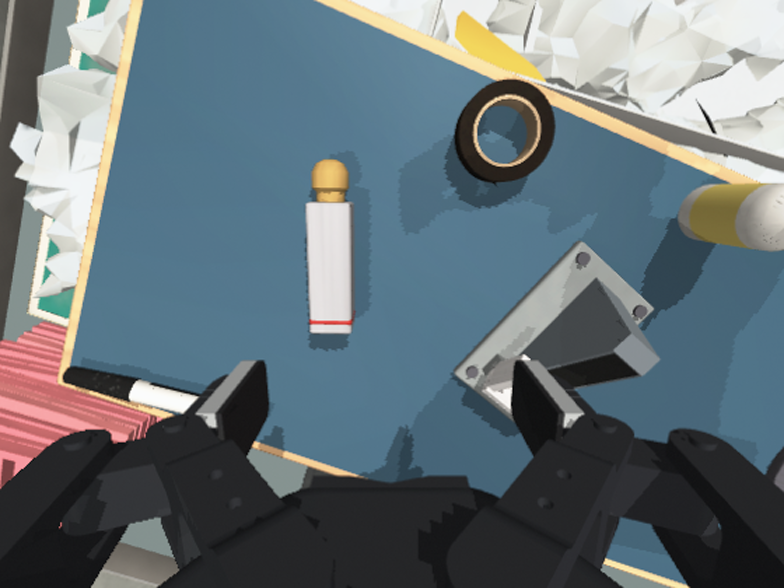

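```bash
python3 - <<'E'
from h import *
p=vision.camera('wrist')
f=lambda u,z: onz(p,np.array(u)/1.4,z)
q=[f(u,136) for u in((306,204),(353,202),(353.5,325),(310,325))]
d=(q[0]+q[1]-q[2]-q[3])/2; w=(q[0]+q[3]-q[1]-q[2])/2
print(np.round(q,1),'bar',np.linalg.norm(d),np.linalg.norm(w),'yaw',np.degrees(np.arctan2(d[1],d[0])),np.degrees(np.arctan2(-w[0],w[1])))
print(f((330,159),123),f((331,332),123),f((331,190),123))
print(arm.state()['tool_pos'])
E
```

```text
[[545.8 201.9 136. ]
 [556.4 177.5 136. ]
 [487.6 152.4 136. ]
 [478.  177.2 136. ]] bar 72.64931610664607 26.593994956516248 yaw 20.003374455159342 22.31227930548466
[573.64874131 199.03850693 123.        ] [473.30784784 163.94796746 123.        ] [557.44672201 192.86550814 123.        ]
[507.71752625 136.459235   404.43799117]
```

```bash
python3 -m pendant '[{"fingers":-1,"slide":[17.5,46.5,0],"turn":0},{"fingers":-1,"slide":[0,0,-40],"turn":0},{"fingers":-1,"slide":[0,0,-40],"turn":0},{"fingers":-1,"slide":[0,0,-25],"turn":0},{"fingers":-1,"slide":[0,0,-13],"turn":0},{"fingers":-1,"slide":[0,0,0],"turn":0},{"fingers":-1,"slide":[0,0,0],"turn":0}]'
python3 -m pendant '[{"fingers":1,"slide":[0,0,0],"turn":0},{"fingers":1,"slide":[0,0,0],"turn":0},{"fingers":1,"slide":[0,0,0],"turn":0},{"fingers":1,"slide":[0,0,0],"turn":0},{"fingers":1,"slide":[0,0,0],"turn":0},{"fingers":1,"slide":[0,0,0],"turn":0},{"fingers":1,"slide":[0,0,0],"turn":0}]'
```

```text
t: 3.35
tool_pos: [525.7, 181.8, 287.3]
ee_rot: [180.0, -0.0, 20.8]
ft_force: [0.3, -0.7, 0.8]
opening: 85.4
t: 4.05
tool_pos: [525.8, 183.3, 287.5]
ee_rot: [180.0, -0.1, 21.0]
ft_force: [-0.4, 0.6, 6.8]
opening: 25.0
```

```bash
python3 -m pendant '[{"fingers":1,"slide":[0,0,30],"turn":0},{"fingers":1,"slide":[0,0,40],"turn":0},{"fingers":1,"slide":[0,0,40],"turn":0},{"fingers":1,"slide":[-1,-30,0],"turn":-8},{"fingers":1,"slide":[-1,-35,0],"turn":-8},{"fingers":1,"slide":[-1,-35,0],"turn":-8},{"fingers":1,"slide":[-1,-35,0],"turn":-8},{"fingers":1,"slide":[-1,-22,0],"turn":-7.6}]'
python3 -m pendant '[{"fingers":1,"slide":[0,0,0],"turn":0},{"fingers":1,"slide":[0,0,0],"turn":0},{"fingers":1,"slide":[0,0,0],"turn":0}]'
python3 - <<'E'
from h import *
p=vision.camera('wrist'); save(p,'w2.png',s=1.0); t=vision.camera('scene')
a=p['img'];b=t['img'][110:290,140:380]
b=cv2.resize(b,(560,420)); cv2.imwrite('pics/v2.png',np.vstack([a[:,:,::-1],b[:,:,::-1]])[:, :] if 0 else np.hstack([a,b])[:,:,::-1][:, 100:900])
s=arm.state(); print(s['tool_pos'],s['ee_rot'],s['ft_force'],s['opening'])
E
```

```text
t: 4.85
tool_pos: [520.0, 24.0, 395.8]
ee_rot: [179.9, 0.1, -19.0]
ft_force: [0.3, -0.2, -2.4]
opening: 24.8
t: 5.15
tool_pos: [520.4, 26.7, 396.2]
ee_rot: [-180.0, 0.1, -18.6]
ft_force: [-0.6, 1.0, -1.4]
opening: 24.9
[520.47386768  26.98665104 396.4927623 ] [-1.79994606e+02  3.37926649e-02 -1.85295643e+01] [ 0.59573215  0.87006781 -2.18579797] 24.875316014419855
```

View pics/v2.png

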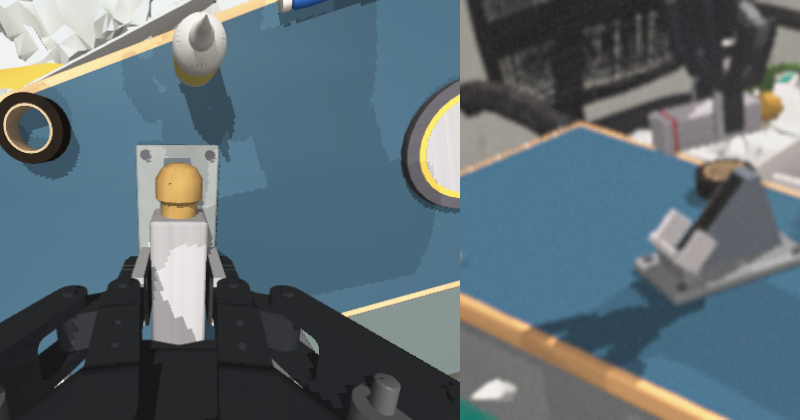

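```bash
python3 - <<'E'
from h import *
p=vision.camera('wrist'); s=arm.state(); T=s['tool_pos']; y=np.radians(s['ee_rot'][2])
ex=np.array([np.cos(y),np.sin(y)]); ey=np.array([-np.sin(y),np.cos(y)])
def rel(u,z):
    q=onz(p,u,z)[:2]; return np.round(q,1), 'fwd %.1f left %.1f'%((q-T[:2])@ex,(q-T[:2])@ey)
print('base far corners',rel((236,146),118),rel((318,146),118))
print('bar end top',rel((250,219),245),rel((311,219),245))
print('nose sides',rel((256,185),232),rel((302,185),232))
for t in('block','block_ledge','punch_center'):
    for q in vision.tip_of(t,p)[:1]: print(t,q, rel(q['position'],{'block':110,'block_ledge':130,'punch_center':232}[t]))
sc=vision.camera('scene')
B=np.array([518,27,110]); yb=np.radians(-18.6); Rb=np.array([[np.cos(yb),-np.sin(yb),0],[np.sin(yb),np.cos(yb),0],[0,0,1]])
for t in('block','block_ledge'):
    q=vision.tip_of(t,sc)
    print(t,q[:1], proj(sc,B+Rb@(np.array([0,0,0]) if t=='block' else np.array([-35,0,20]))))
E
```

```text
base far corners (array([586.7,  41.7]), 'fwd 58.0 left 35.0') (array([565.2, -22.5]), 'fwd 58.1 left -32.7')
bar end top (array([554.9,  28.3]), 'fwd 32.1 left 12.2') (array([546.6,   3.7]), 'fwd 32.1 left -13.8')
nose sides (array([566.1,  22.6]), 'fwd 44.6 left 10.4') (array([559.4,   2.7]), 'fwd 44.6 left -10.7')
punch_center {'position': [279.7, 270.3], 'conf': 0.8} (array([522.1,  25.9]), 'fwd 1.8 left -0.5')
block [] [[251.37333599 223.31776634]]
block_ledge [{'position': [234.9, 218.7], 'conf': 0.71}] [[233.78586942 218.88427753]]
```

```bash
python3 -m pendant '[{"fingers":1,"slide":[-3.6,2,-10],"turn":0},{"fingers":1,"slide":[0,0,-15],"turn":0},{"fingers":1,"slide":[0,0,-6],"turn":0},{"fingers":1,"slide":[0,0,0],"turn":0},{"fingers":1,"slide":[0,0,0],"turn":0}]'
python3 -m pendant '[{"fingers":1,"slide":[-0.3,0.1,-2],"turn":0},{"fingers":1,"slide":[-0.3,0.1,-2],"turn":0},{"fingers":1,"slide":[-0.3,0.1,-2],"turn":0},{"fingers":1,"slide":[-0.6,0.2,-2],"turn":0},{"fingers":1,"slide":[0,0,0],"turn":0}]'
```

```text
t: 6.1
tool_pos: [517.0, 28.1, 365.7]
ee_rot: [180.0, 0.0, -18.6]
ft_force: [0.4, -1.2, -2.5]
opening: 25.1
t: 6.6
tool_pos: [515.6, 28.5, 360.2]
ee_rot: [-180.0, -0.2, -18.6]
ft_force: [-3.4, -0.1, 9.4]
opening: 24.4
```

```bash
python3 -m pendant '[{"fingers":1,"slide":[-0.6,0.2,-2],"turn":0},{"fingers":1,"slide":[-0.6,0.2,-2],"turn":0},{"fingers":1,"slide":[0,0,0],"turn":0}]'; python3 -m pendant '[{"fingers":1,"slide":[-0.6,0.2,-2],"turn":0},{"fingers":1,"slide":[-0.6,0.2,-2],"turn":0},{"fingers":1,"slide":[0,0,0],"turn":0}]'
python3 - <<'E'
from h import *
p=vision.camera('wrist'); t=vision.camera('scene')
b=cv2.resize(t['img'][140:260,190:350],(560,420)); cv2.imwrite('pics/v3.png',np.hstack([p['img'][:,130:370],b])[:,:,::-1])
E
```

```text
t: 6.9
tool_pos: [514.6, 28.7, 359.1]
ee_rot: [-180.0, -0.4, -18.6]
ft_force: [-7.5, -0.8, 24.3]
opening: 24.8
t: 7.2
tool_pos: [513.0, 29.2, 355.3]
ee_rot: [-180.0, -0.4, -18.6]
ft_force: [-8.1, 0.2, 26.4]
opening: 24.9
```

View pics/v3.png

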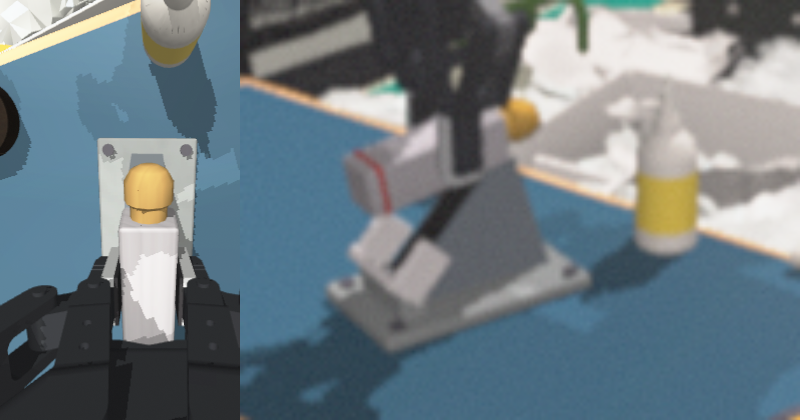

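```bash
python3 -m pendant '[{"fingers":1,"slide":[-0.5,0.2,-2],"turn":0},{"fingers":1,"slide":[-0.5,0.2,-2],"turn":0},{"fingers":1,"slide":[0,0,0],"turn":0}]'; python3 -m pendant '[{"fingers":1,"slide":[-0.5,0.2,-2],"turn":0},{"fingers":1,"slide":[-0.5,0.2,-2],"turn":0},{"fingers":1,"slide":[0,0,0],"turn":0}]'
python3 - <<'E'
from h import *
p=vision.camera('wrist'); t=vision.camera('scene')
b=cv2.resize(t['img'][140:260,190:350],(560,420)); cv2.imwrite('pics/v4.png',np.hstack([p['img'][:,130:370],b])[:,:,::-1])
E
```

```text
t: 7.6
tool_pos: [511.8, 29.7, 351.3]
ee_rot: [-180.0, -0.3, -18.6]
ft_force: [-9.1, -0.4, 26.6]
opening: 25.1
t: 7.9
tool_pos: [510.7, 30.1, 347.1]
ee_rot: [-180.0, -0.3, -18.6]
ft_force: [-10.4, -0.6, 25.8]
opening: 24.5
```

```bash
python3 -m pendant '[{"fingers":1,"slide":[-0.5,0.2,-2],"turn":0},{"fingers":1,"slide":[-0.5,0.2,-2],"turn":0},{"fingers":1,"slide":[0,0,0],"turn":0}]'; python3 -m pendant '[{"fingers":1,"slide":[-0.5,0.2,-2],"turn":0},{"fingers":1,"slide":[0,0,0],"turn":0}]'
python3 - <<'E'
from h import *
p=vision.camera('wrist'); t=vision.camera('scene')
b=cv2.resize(t['img'][140:260,190:350],(560,420)); cv2.imwrite('pics/v5.png',np.hstack([p['img'][:,130:370],b])[:,:,::-1])
E
```

```text
t: 8.3
tool_pos: [509.9, 30.4, 343.1]
ee_rot: [-180.0, -0.3, -18.6]
ft_force: [-9.8, 0.4, 26.4]
opening: 24.8
t: 8.5
tool_pos: [509.6, 30.5, 341.4]
ee_rot: [-180.0, -0.4, -18.6]
ft_force: [-9.1, 0.1, 27.8]
opening: 24.9
```

View pics/v5.png

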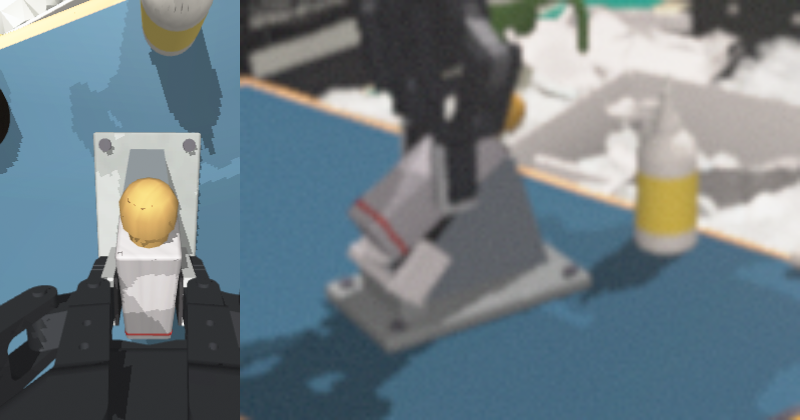

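```bash
python3 -m pendant '[{"fingers":1,"slide":[-0.2,0.1,-2],"turn":0},{"fingers":1,"slide":[0,0,0],"turn":0}]'; python3 -m pendant '[{"fingers":1,"slide":[-0.2,0.1,-2],"turn":0},{"fingers":1,"slide":[0,0,0],"turn":0}]'
```

```text
t: 8.8
tool_pos: [509.4, 30.6, 339.8]
ee_rot: [-180.0, -0.4, -18.6]
ft_force: [-10.6, -1.1, 28.4]
opening: 25.3
t: 9.0
tool_pos: [509.3, 30.7, 337.7]
ee_rot: [-180.0, -0.4, -18.6]
ft_force: [-9.5, -0.5, 28.8]
opening: 24.9
```

```bash
python3 -m pendant '[{"fingers":1,"slide":[0,0,-2],"turn":0},{"fingers":1,"slide":[0,0,0],"turn":0}]'; python3 -m pendant '[{"fingers":1,"slide":[0,0,-1.5],"turn":0},{"fingers":1,"slide":[0,0,0],"turn":0}]'
python3 - <<'E'
from h import *
p=vision.camera('wrist'); t=vision.camera('scene')
b=cv2.resize(t['img'][150:250,200:320],(560,466),interpolation=cv2.INTER_CUBIC)[:420]; cv2.imwrite('pics/v6.png',np.hstack([p['img'][:,130:370],b])[:,:,::-1])
E
```

```text
t: 9.2
tool_pos: [509.2, 30.7, 336.4]
ee_rot: [-180.0, -0.4, -18.6]
ft_force: [-10.6, -0.3, 33.1]
opening: 24.8
t: 9.4
tool_pos: [509.1, 30.8, 335.4]
ee_rot: [-180.0, -0.5, -18.6]
ft_force: [-12.3, 0.3, 36.2]
opening: 25.0
```

View pics/v6.png

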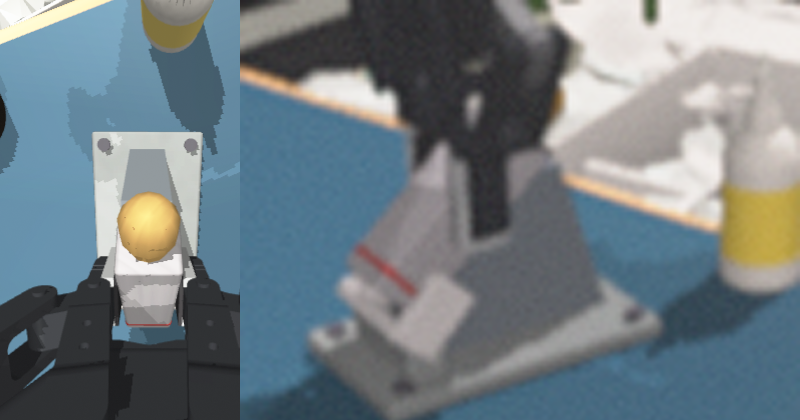

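```bash
python3 -m pendant '[{"fingers":1,"slide":[0,0,3],"turn":0},{"fingers":1,"slide":[0,0,0],"turn":0}]'; python3 -m pendant '[{"fingers":0,"slide":[0,0,0],"turn":0},{"fingers":-0.2,"slide":[0,0,0],"turn":0},{"fingers":-1,"slide":[0,0,0],"turn":0},{"fingers":-1,"slide":[0,0,0],"turn":0},{"fingers":-1,"slide":[0,0,0],"turn":0},{"fingers":-1,"slide":[0,0,0],"turn":0},{"fingers":-1,"slide":[0,0,0],"turn":0}]'
python3 -m pendant '[{"fingers":-1,"slide":[0,0,20],"turn":0},{"fingers":-1,"slide":[0,0,30],"turn":0},{"fingers":-1,"slide":[0,0,40],"turn":0},{"fingers":-1,"slide":[-20,7,0],"turn":0},{"fingers":-1,"slide":[-20,7,0],"turn":0},{"fingers":-1,"slide":[0,0,0],"turn":0},{"fingers":-1,"slide":[0,0,0],"turn":0}]'
python3 - <<'E'
from h import *
p=vision.camera('wrist'); t=vision.camera('scene')
b=cv2.resize(t['img'][150:250,200:320],(560,466),interpolation=cv2.INTER_CUBIC)[:420]; cv2.imwrite('pics/v7.png',np.hstack([p['img'][:,150:390],b])[:,:,::-1])
B=np.array([518,27,110]); y=np.radians(-18.6); ex=np.array([np.cos(y),np.sin(y),0]);ey=np.array([-np.sin(y),np.cos(y),0])
ax=(ex+[0,0,1])/2**.5
c=B-7*ex+[0,0,66]
for n,q in(('w',p),('s',t)):
    print(n,'expect centre/nose/foot',np.round(proj(q,[c,c+52*ax,c-52*ax]),1),[ (np.round(r['position'],1),round(r['conf'],2)) for r in vision.tip_of('punch_center',q)[:1]])
E
```

```text
t: 9.7
tool_pos: [509.3, 30.7, 335.7]
ee_rot: [-180.0, -0.3, -18.6]
ft_force: [-6.0, -0.2, 20.2]
opening: 25.0
t: 10.4
tool_pos: [509.2, 31.0, 331.0]
ee_rot: [180.0, 0.0, -18.6]
ft_force: [0.2, -0.2, -0.2]
opening: 85.4
t: 11.1
tool_pos: [469.2, 45.0, 421.4]
ee_rot: [-180.0, -0.1, -18.6]
ft_force: [-0.5, -0.1, -0.3]
opening: 85.1
w expect centre/nose/foot [[280.4 166.7]
 [281.  108.5]
 [280.  204.3]] [(array([281.2, 168.3]), 0.6)]
s expect centre/nose/foot [[246.4 191.4]
 [263.7 167.3]
 [229.1 215.6]] [(array([246.2, 194.6]), 0.86)]
```

View pics/v7.png

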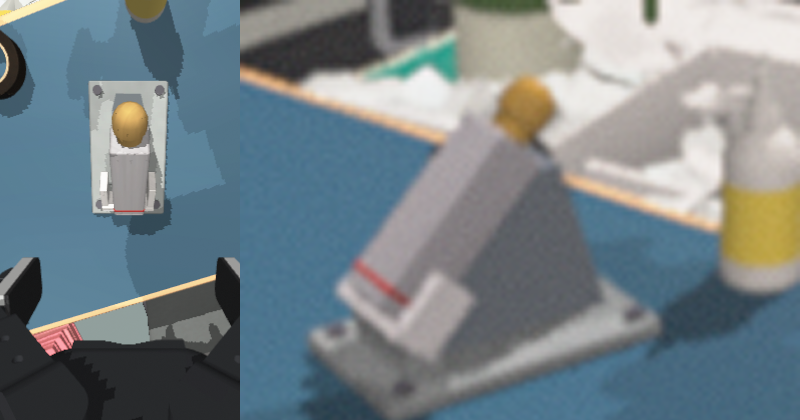

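```bash
python3 -c "
from h import *
print(np.round(arm.state()['joints'],1))"
python3 -m pendant '[{"fingers":-1,"slide":[20,-7,0],"turn":-8},{"fingers":-1,"slide":[20,-7,0],"turn":-8},{"fingers":-1,"slide":[20.4,-7,0],"turn":-8},{"fingers":-1,"slide":[0,0,0],"turn":-8},{"fingers":-1,"slide":[0,0,0],"turn":0}]'
python3 -c "
from h import *
print(np.round(arm.state()['joints'],1))"
```

```text
[ -3.    6.3  96.3  -0.   77.4 105.7]
t: 11.8
tool_pos: [530.6, 23.5, 420.4]
ee_rot: [179.9, 0.0, -50.7]
ft_force: [-0.5, 0.4, 0.0]
opening: 85.3
[ -5.   11.5  89.8  -0.   78.7 135.7]
```

```bash
python3 -m pendant '[{"fingers":-1,"slide":[0,0,0],"turn":8.2},{"fingers":-1,"slide":[0,0,0],"turn":8.2},{"fingers":-1,"slide":[0,0,0],"turn":8.2},{"fingers":-1,"slide":[0,0,0],"turn":8.2},{"fingers":-1,"slide":[0,0,0],"turn":8.2},{"fingers":-1,"slide":[0,0,0],"turn":8.2},{"fingers":-1,"slide":[0,0,0],"turn":8.2},{"fingers":-1,"slide":[0,0,0],"turn":8.2}]'
python3 -m pendant '[{"fingers":-1,"slide":[0,0,0],"turn":8.2},{"fingers":-1,"slide":[0,0,0],"turn":8.2},{"fingers":-1,"slide":[0,0,0],"turn":8.2},{"fingers":-1,"slide":[0,0,0],"turn":8.2},{"fingers":-1,"slide":[0,0,0],"turn":8.2},{"fingers":-1,"slide":[0,0,0],"turn":8.2},{"fingers":-1,"slide":[0,0,0],"turn":7.2},{"fingers":-1,"slide":[0,0,0],"turn":0}]'
python3 - <<'E'
from h import *
s=arm.state(); print(s['tool_pos'],s['ee_rot'],np.round(s['joints'],1))
p=vision.camera('wrist'); save(p,'w8.png')
T=s['tool_pos']
for q in vision.tip_of('punch_center',p)[:1]: print(q,onz(p,q['position'],176), proj(p,[T-[0,0,155],[511.4,29.9,176]]))
E
```

```text
t: 12.6
tool_pos: [529.4, 24.0, 421.1]
ee_rot: [-180.0, 0.0, 15.5]
ft_force: [-0.4, -0.2, -0.7]
opening: 85.5
t: 13.4
tool_pos: [529.4, 24.0, 421.1]
ee_rot: [-180.0, 0.0, 71.5]
ft_force: [-0.3, 0.4, 0.4]
opening: 85.0
[529.40576877  24.00369711 421.0909051 ] [-1.79983974e+02  4.66075512e-03  7.14947377e+01] [-4.9 11.4 89.9 -0.  78.7 13.6]
{'position': [256.6, 226.9], 'conf': 0.84} [514.04182055  27.18205578 176.        ] [[276.05776078 281.88359597]
 [252.16328071 224.73490468]]
```

```bash
python3 -m pendant '[{"fingers":-1,"slide":[0.6,-0.5,-25],"turn":0},{"fingers":-1,"slide":[0,0,-25],"turn":0},{"fingers":-1,"slide":[0,0,-10],"turn":0},{"fingers":-1,"slide":[0,0,0],"turn":0},{"fingers":-0.3,"slide":[0,0,0],"turn":0},{"fingers":-0.22,"slide":[0,0,0],"turn":0},{"fingers":-0.22,"slide":[0,0,0],"turn":0},{"fingers":-0.22,"slide":[0,0,0],"turn":0}]'
python3 - <<'E'
from h import *
p=vision.camera('wrist'); t=vision.camera('scene')
b=cv2.resize(t['img'][130:230,200:320],(480,400),interpolation=cv2.INTER_CUBIC); a=p['img'][20:420,120:440]; cv2.imwrite('pics/v8.png',np.hstack([a,b])[:,:,::-1])
E
```

```text
t: 14.3
tool_pos: [530.3, 23.4, 362.0]
ee_rot: [179.9, -0.0, 71.4]
ft_force: [-0.3, 0.1, -0.1]
opening: 51.7
```

View pics/v8.png

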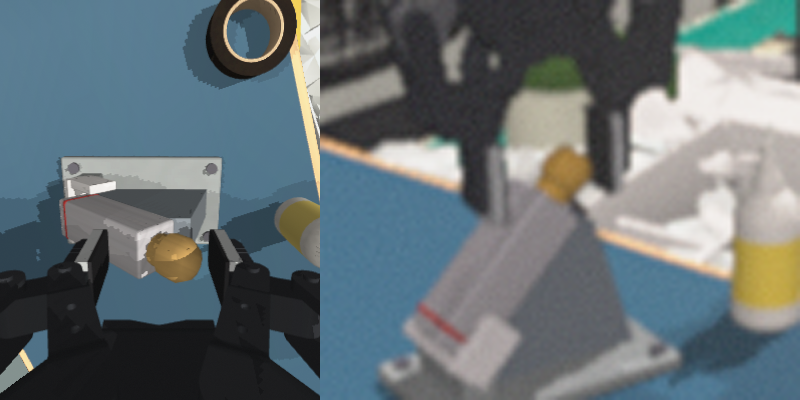

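```bash
python3 -m pendant '[{"fingers":-0.22,"slide":[-4.7,1.6,0],"turn":0},{"fingers":-0.22,"slide":[-4.7,1.6,0],"turn":0},{"fingers":-0.22,"slide":[-4.7,1.6,0],"turn":0},{"fingers":-0.22,"slide":[0,0,0],"turn":0}]'
python3 -m pendant '[{"fingers":-0.22,"slide":[-4.7,1.6,0],"turn":0},{"fingers":-0.22,"slide":[-4.7,1.6,0],"turn":0},{"fingers":-0.22,"slide":[-3,1,0],"turn":0},{"fingers":-0.22,"slide":[0,0,0],"turn":0}]'
```

```text
t: 14.8
tool_pos: [516.3, 28.3, 362.5]
ee_rot: [179.8, -0.0, 71.4]
ft_force: [2.6, -0.5, 1.3]
opening: 51.9
t: 15.2
tool_pos: [502.5, 32.8, 360.7]
ee_rot: [-179.9, 0.0, 71.4]
ft_force: [0.4, -0.7, -0.0]
opening: 52.2
```

```bash
python3 - <<'E'
from h import *
p=vision.camera('scene')
y=np.radians(-18.6); ex=np.array([np.cos(y),np.sin(y),0]); B=np.array([518,27,110.])
for t in('punch_center',): print(vision.tip_of(t,p)[:1],vision.recognise(t,p)[:1])
for th,c in((45,(-7.4,66)),(60,(-16.9,74.9)),(75,(-26.8,80.9)),(90,(-35.3,84.7))):
    C=B+c[0]*ex+[0,0,c[1]]; a=np.radians(th); A=np.cos(a)*ex+[0,0,np.sin(a)]
    print(th,np.round(proj(p,[C,C+52*A]),1).tolist())
hsv=cv2.cvtColor(p['img'],cv2.COLOR_RGB2HSV); m=cv2.inRange(hsv,(12,110,90),(28,255,255)); m[:, :225]=0; m[:130]=0; m[185:]=0; m[:,300:]=0
ys,xs=np.nonzero(m); print('brass',len(xs),xs.mean(),ys.mean(),xs.min(),xs.max(),ys.min(),ys.max())
E
```

```text
[{'position': [243.0, 188.5], 'conf': 0.71}] [{'box': [221.4, 159.5, 254.2, 215.8], 'conf': 0.8}]
45 [[246.2, 191.5], [263.5, 167.3]]
60 [[241.2, 188.2], [253.1, 160.7]]
75 [[236.0, 186.4], [241.4, 157.4]]
90 [[231.5, 185.6], [229.7, 157.2]]
brass 131 248.54961832061068 166.22137404580153 243 255 160 173
```

```bash
python3 -m pendant '[{"fingers":-0.22,"slide":[-4.7,1.6,0],"turn":0},{"fingers":-0.1,"slide":[-3.8,1.3,0],"turn":0},{"fingers":0.1,"slide":[-3.8,1.3,0],"turn":0},{"fingers":0.2,"slide":[-2.8,1,0],"turn":0},{"fingers":0.2,"slide":[0,0,0],"turn":0}]'
python3 -m pendant '[{"fingers":1,"slide":[0,0,1],"turn":0},{"fingers":1,"slide":[0,0,2],"turn":0},{"fingers":1,"slide":[0,0,2],"turn":0},{"fingers":1,"slide":[0,0,0],"turn":0},{"fingers":1,"slide":[0,0,0],"turn":0}]'
python3 - <<'E'
from h import *
p=vision.camera('wrist'); t=vision.camera('scene')
b=cv2.resize(t['img'][130:230,180:300],(480,400),interpolation=cv2.INTER_CUBIC); a=p['img'][20:420,120:440]; cv2.imwrite('pics/v9.png',np.hstack([a,b])[:,:,::-1])
hsv=cv2.cvtColor(t['img'],cv2.COLOR_RGB2HSV); m=cv2.inRange(hsv,(12,110,90),(28,255,255)); m[:, :210]=0; m[:130]=0; m[185:]=0; m[:,300:]=0
ys,xs=np.nonzero(m); print('brass',len(xs),xs.mean() if len(xs) else 0,ys.mean() if len(xs) else 0)
m=cv2.inRange(hsv,(168,90,90),(180,255,255))|cv2.inRange(hsv,(0,120,90),(6,255,255)); m[:170]=0;m[240:]=0;m[:,:190]=0;m[:,290:]=0
ys,xs=np.nonzero(m); print('red',np.c_[xs,ys].tolist())
print(vision.recognise('punch_center',t)[:1],vision.tip_of('punch_center',t)[:1])
E
```

```text
t: 15.85
tool_pos: [487.9, 37.9, 361.2]
ee_rot: [-180.0, 0.0, 71.4]
ft_force: [0.4, -0.2, -0.2]
opening: 34.3
t: 16.35
tool_pos: [488.7, 37.6, 366.0]
ee_rot: [180.0, 0.0, 71.4]
ft_force: [-0.4, 0.2, -1.8]
opening: 25.6
brass 148 233.6216216216216 162.22297297297297
red []
[{'box': [225.1, 156.5, 245.2, 212.4], 'conf': 0.85}] [{'position': [234.9, 184.9], 'conf': 0.58}]
```

```bash
python3 -m pendant '[{"fingers":1,"slide":[0,0,10],"turn":0},{"fingers":1,"slide":[0,0,25],"turn":0},{"fingers":1,"slide":[0,0,30],"turn":0},{"fingers":1,"slide":[0,-20,0],"turn":0},{"fingers":1,"slide":[1,-35,0],"turn":0},{"fingers":1,"slide":[1,-40,0],"turn":0},{"fingers":1,"slide":[1,-40,0],"turn":0},{"fingers":1,"slide":[1,-40,0],"turn":0}]'
python3 -m pendant '[{"fingers":1,"slide":[1,-40,0],"turn":0},{"fingers":1,"slide":[1,-30,0],"turn":0},{"fingers":1,"slide":[1,-17,0],"turn":0},{"fingers":1,"slide":[0,0,0],"turn":0},{"fingers":1,"slide":[0,0,0],"turn":0},{"fingers":1,"slide":[0,0,0],"turn":0}]'
python3 - <<'E'
from h import *
w=vision.camera('wrist'); t=vision.camera('scene'); u=vision.camera('top')
T=arm.state()['tool_pos']; print(T)
obs=[]
for n,q in(('w',w),('s',t),('t',u)):
    r=vision.tip_of('plate_top',q)
    if r: print(n,r[0],onz(q,r[0]['position'],118))
    hsv=cv2.cvtColor(q['img'],cv2.COLOR_RGB2HSV); m=cv2.inRange(hsv,(18,130,120),(32,255,255))
    m2=np.zeros_like(m); c=proj(q,[[496,-224,118]])[0].astype(int); k=130 if n=='w' else 45
    m2[max(0,c[1]-k):c[1]+k,max(0,c[0]-k):c[0]+k]=255; m&=m2
    cs=np.argwhere(m)[:,::-1].astype(np.float32)
    P=np.array([onz(q,z,118)[:2] for z in cs])
    A=np.c_[2*P,np.ones(len(P))]; 
    keep=np.ones(len(P),bool)
    for _ in range(5):
        s=np.linalg.lstsq(A[keep],(P[keep]**2).sum(1),rcond=None)[0]; rad=np.sqrt(s[2]+s[0]**2+s[1]**2); keep=abs(np.hypot(*(P-s[:2]).T)-rad)<6
    print(n,'ring',len(P),keep.sum(),np.round(s[:2],1),'r',round(rad,1))
X=T-[0,0,155]
c=proj(t,[X])[0].astype(int); print(c)
b=cv2.resize(t['img'][c[1]-60:c[1]+80,c[0]-70:c[0]+70],(400,400),interpolation=cv2.INTER_CUBIC); a=cv2.resize(w['img'],(400,300)); a=np.vstack([a,np.zeros((100,400,3),np.uint8)])
cv2.imwrite('pics/v10.png',np.hstack([a,b])[:,:,::-1])
E
```

```text
t: 17.35
tool_pos: [492.4, -138.7, 432.2]
ee_rot: [179.9, 0.0, 71.4]
ft_force: [1.3, 0.3, -1.5]
opening: 25.1
t: 17.95
tool_pos: [495.5, -223.0, 431.4]
ee_rot: [-180.0, -0.1, 71.4]
ft_force: [0.1, 0.4, -2.2]
opening: 25.3
[ 495.54399205 -223.11813474  431.46383976]
w {'position': [284.7, 206.1], 'conf': 0.67} [ 502.04381519 -226.85705291  118.        ]
w ring 2326 601 [ 480.2 -273.5] r 79.4
s {'position': [367.5, 272.0], 'conf': 0.62} [ 497.32882823 -223.42071368  118.        ]
s ring 342 342 [ 498.3 -225.5] r 43.3
t {'position': [387.1, 231.2], 'conf': 0.87} [ 490.76114195 -227.84390908  118.        ]
t ring 172 172 [ 498.  -224.5] r 42.9
[373 176]
```

View pics/v10.png

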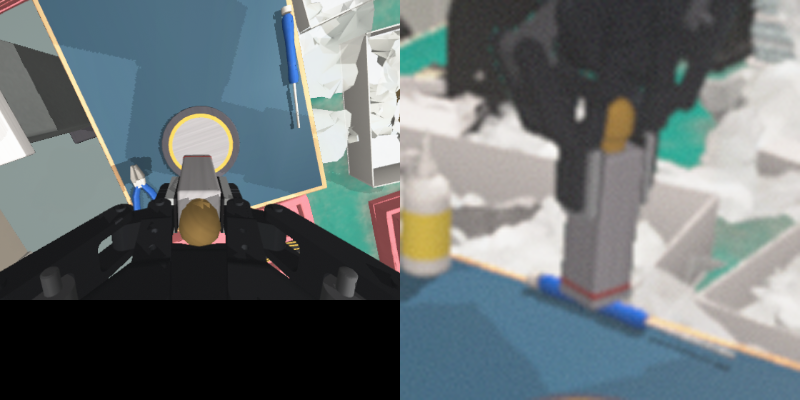

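```bash
python3 -c "
from h import *
t=vision.camera('scene')
print([(z,proj(t,[[495.5,-223,z]])[0].round(1).tolist()) for z in(195,205,215,225)])"
python3 -m pendant '[{"fingers":1,"slide":[2.6,-2,-20],"turn":0},{"fingers":1,"slide":[0,0,-30],"turn":0},{"fingers":1,"slide":[0,0,-20],"turn":0},{"fingers":1,"slide":[0,0,-6],"turn":0},{"fingers":1,"slide":[0,0,0],"turn":0},{"fingers":1,"slide":[0,0,0],"turn":0}]'
python3 -m pendant '[{"fingers":1,"slide":[0,0,-4],"turn":0},{"fingers":1,"slide":[0,0,-4],"turn":0},{"fingers":1,"slide":[0,0,-2],"turn":0},{"fingers":1,"slide":[0,0,0],"turn":0}]'
```

```text
[(195, [369.9, 227.9]), (205, [370.3, 221.8]), (215, [370.8, 215.7]), (225, [371.2, 209.4])]
t: 18.9
tool_pos: [498.6, -226.6, 356.3]
ee_rot: [179.9, 0.0, 71.4]
ft_force: [-1.0, 0.2, -1.7]
opening: 25.3
t: 19.3
tool_pos: [498.0, -226.3, 345.0]
ee_rot: [-180.0, -0.0, 71.4]
ft_force: [0.2, -0.4, -2.1]
opening: 25.2
```

```bash
for i in 1 2; do python3 -m pendant '[{"fingers":1,"slide":[0,0,-1.5],"turn":0},{"fingers":1,"slide":[0,0,0],"turn":0},{"fingers":1,"slide":[0,0,0],"turn":0}]' | sed -n '1,4p'; done
```

```text
t: 19.6
tool_pos: [498.1, -226.4, 343.8]
ee_rot: [180.0, 0.0, 71.4]
ft_force: [0.0, -0.5, -2.1]
t: 19.9
tool_pos: [498.1, -226.3, 342.2]
ee_rot: [180.0, -0.0, 71.4]
ft_force: [0.1, -0.0, -2.4]
```

```bash
python3 -m pendant '[{"fingers":1,"slide":[0,0,-1.5],"turn":0},{"fingers":1,"slide":[0,0,0],"turn":0}]'; python3 -m pendant '[{"fingers":1,"slide":[0,0,-1.5],"turn":0},{"fingers":1,"slide":[0,0,0],"turn":0}]'
```

```text
t: 20.1
tool_pos: [498.1, -226.3, 340.5]
ee_rot: [-180.0, -0.0, 71.4]
ft_force: [-0.1, -0.1, -2.0]
opening: 25.5
t: 20.3
tool_pos: [498.1, -226.3, 339.0]
ee_rot: [-180.0, -0.0, 71.4]
ft_force: [0.2, -0.5, -2.1]
opening: 25.5
```

```bash
python3 -m pendant '[{"fingers":1,"slide":[0,0,-1.5],"turn":0},{"fingers":1,"slide":[0,0,0],"turn":0}]'
```

```text
t: 20.5
tool_pos: [498.0, -226.3, 338.9]
ee_rot: [180.0, 0.0, 71.4]
ft_force: [-2.1, -0.0, 5.1]
opening: 25.3
```

```bash
python3 -m pendant '[{"fingers":1,"slide":[0,0,-1],"turn":0},{"fingers":1,"slide":[0,0,0],"turn":0},{"fingers":1,"slide":[0,0,1.5],"turn":0},{"fingers":0.3,"slide":[0,0,0],"turn":0},{"fingers":0.2,"slide":[0,0,0],"turn":0},{"fingers":0,"slide":[0,0,0],"turn":0},{"fingers":-0.5,"slide":[0,0,0],"turn":0},{"fingers":-1,"slide":[0,0,0],"turn":0}]'
python3 -m pendant '[{"fingers":-1,"slide":[0,0,0],"turn":0},{"fingers":-1,"slide":[0,0,0],"turn":0},{"fingers":-1,"slide":[0,0,15],"turn":0},{"fingers":-1,"slide":[0,0,30],"turn":0},{"fingers":-1,"slide":[0,0,40],"turn":0},{"fingers":-1,"slide":[0,0,40],"turn":0},{"fingers":-1,"slide":[0,0,0],"turn":0}]'
python3 - <<'E'
from h import *
w=vision.camera('wrist'); t=vision.camera('scene'); u=vision.camera('top')
c=(367,250)
b=cv2.resize(t['img'][c[1]-70:c[1]+50,c[0]-60:c[0]+60],(400,400),interpolation=cv2.INTER_CUBIC); a=cv2.resize(w['img'],(400,300)); a=np.vstack([a,np.zeros((100,400,3),np.uint8)])
cv2.imwrite('pics/v11.png',np.hstack([a,b])[:,:,::-1])
for n,p in(('s',t),('t',u),('w',w)):
    for k,z in(('punch_center',170),('glue_bottle',110),('tape_roll',110),('driver',110)):
        r=vision.tip_of(k,p)
        if r: print(n,k,round(r[0]['conf'],2),np.round(onz(p,r[0]['position'],z),1))
print(arm.state()['ft_force'])
E
```

```text
t: 21.3
tool_pos: [498.2, -226.4, 338.1]
ee_rot: [-180.0, -0.0, 71.4]
ft_force: [-0.7, 0.9, -0.2]
opening: 70.2
t: 22.0
tool_pos: [499.0, -226.8, 469.4]
ee_rot: [179.3, 0.2, 71.4]
ft_force: [0.3, -0.4, 0.5]
opening: 85.1
s punch_center 0.77 [ 497.2 -230.8  170. ]
s glue_bottle 0.66 [628.6 -26.3 110. ]
s tape_roll 0.57 [622.6 113.8 110. ]
s driver 0.73 [ 643.9 -165.1  110. ]
t punch_center 0.41 [ 498.7 -225.8  170. ]
t glue_bottle 0.53 [633.6 -22.5 110. ]
t tape_roll 0.58 [623.7 108.6 110. ]
t driver 0.8 [ 639.4 -174.6  110. ]
w punch_center 0.79 [ 498.3 -229.9  170. ]
w driver 0.61 [ 640.3 -169.2  110. ]
[-0.18929783  0.4022794  -0.18860754]
```

View pics/v11.png

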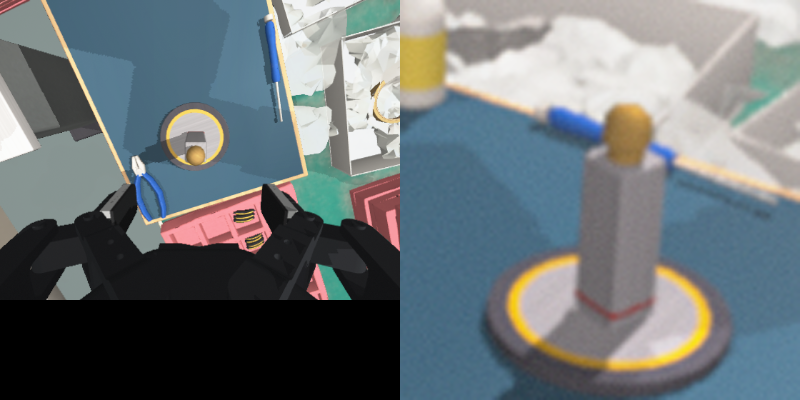

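The last picture shows the punch standing upright, brass nose up at about (628,130). Its foot, with the red band at about (615,305), is inside the yellow ring, and the gripper is clear of it. I'm handing in.

```bash
python3 -m pendant '[{"fingers":-1,"slide":[0,0,0],"turn":0},{"fingers":-1,"slide":[0,0,0],"turn":0}]'; python3 -c "
from bench import arm
print(arm.hand_in())"
```

```text
t: 22.95
tool_pos: [498.1, -226.3, 463.3]
ee_rot: [180.0, -0.0, 71.4]
ft_force: [-0.1, 0.3, -0.3]
opening: 85.3
the job is handed in; nothing more can be done
None
```

The punch now stands upright, brass nose up, inside the yellow ring on the setting plate, and I handed the job in at about 23 s; the hand-in gives no verdict.

- **Laying it on the block:** I gripped the punch across its sides and pressed it down on the top of the ramp so it turned to 45° in the grip. I then let go; the pictures showed it resting between the cheeks with its foot against the ledge.
- **Standing it up:** I turned the gripper 90° and took the punch by its other pair of faces. I pushed the nose up with one finger, and closing the jaws brought it upright. I then set it on the plate and let go.
- **Last checks:** The final picture shows the punch upright in the ring. The network put its centre at about (498, -226 to -231), with the ring centre at about (498, -225). The force reading was near zero and the gripper clear above the punch. The largest wrist force I read was about 38 N.
- **Disagreement:** The network's readings for the bottle, tape roll and screwdriver moved by up to about 8 mm between looks. That is within how far its two camera readings already differed, and the arm never came near them.

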